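# Set and lock the heel rest of a shoe-lasting jack

## Robot

A 6-joint arm with a two-finger parallel gripper is mounted at the origin on the work surface. World frame = base frame: x ahead of the robot, y to its left, z up, the work surface at z = 0. Lengths are in mm, angles in rad, forces in N, time in s.
With the tool pointing down it reaches from about 350 to 775 mm from the base axis. Payload 7.3 kg.
Tool frame: the origin (TCP) lies at the very end of the fingers, on their centre line; the grasp point (between the pads) lies 19 mm behind it (bot.grasp_offset is the distance from the TCP to the grasp point, in mm); z points along the fingers, y is the direction in which the jaws open and shut (so a half turn about z gives the same grasp; the last joint's range is limited). The gripper opens to 92 mm and grips with 3 to 60 N. Pads are 19 mm wide; open, the fingers measure 130 mm over their backs; the gripper's body (75 mm by 190 mm) begins 47 mm behind the grasp point.
Start: joints at [1.008, 0.342, 1.524, -0, 1.275, -0.146], TCP at [212.527, 480.08, 226.741] pointing down, gripper open.
Joint ranges: [-2.53, 2.53], [-0.77, 2.02], [0.04, 2.7], [-1, 4.14], [0.28, 2.66], [-3.11, 3.11]. Speed limits (rad/s): [2.57, 2.57, 3.14, 3.14, 3.14, 3.14].

## Interface

Orientations are given as [roll, pitch, yaw] about the fixed x, y, z axes, in that order (R = Rz(yaw) Ry(pitch) Rx(roll)).
In Python, from plant import bot gives the robot as it stands.
- The arm moves only by the tool servo_tool, never from a script. Its arguments are lists of equal length, an entry for each row: "angular": the turn, a rotation vector about the world's x, y, z in degrees, a list of three; "slide": the shift along the world's x, y, z in mm, a list of three; "grip": the opening, from -1 (shut) to 1 (fully open), so that 0 is half open. In form: {"angular": [[ax, ay, az], ...], "slide": [[dx, dy, dz], ...], "grip": [grip, ...]}. A call has 1 to 10 rows; each row is the pose to reach, as a shift and turn from the pose commanded when the call began; what a row does not reach only later rows make up. A row lasts 1/12 s, in which the tool goes at most 41.7 mm and 7.16 degrees, less where a joint would pass 70% of its speed; a pose out of reach is approached as far as the arm can. A call with a gripper value outside its range is refused whole. The fingers move at their own pace and stop on an object; the grip force is fixed at half the most. Time passes only in rows, so rows that repeat a pose let the fingers close. It gives the time, the measured TCP pose, the force and the opening at its end, in the units of the state.
- bot.get_obs(): the state, without advancing time (a new reading comes with each control period).
- bot.capture(name): name is "side" or "top" or "wrist"; returns a dict with "img" (400x640x3 uint8, blue, green, red), "range_z" (400x640 float32, mm along the optical axis (not along the pixel's ray), 0 where there is no reading), "fov_y" (degrees; the focal length in pixels is half the picture's height over the tangent of half this angle, whatever the lens; pixels are square), "cx", "cy" (the principal point, pixels), "dist" ([k1, k2, p1, p2, k3] as OpenCV has them; the pictures are not rectified), "R" (3x3) and "t" (3): a world point X has camera coordinates R X + t; the wrist camera has in their place "T_tool_cam" (4x4, takes a point from camera to tool coordinates, whose origin is the TCP and whose axes are the flange's). Camera axes: x right, y down, z forward; pixel columns grow to the right and rows downward; lengths in mm; the calibration is good to about 2 mm. A picture is of the moment at which its call begins: read the wrist's pose just before it.
- bot.close_job(): hands the job in, once; it reports no verdict.
The state is a dict: "time": time; "joint_positions": joint angles; "dq": joint speeds; "tau": joint torques, N m; "tool_pos": TCP position; "tcp_rot": TCP orientation; "contact_force": force on the tool from outside, world axes, zero at the start; "moment": the same for the moment, N m; "grip_width": finger opening in mm.
Only numpy, scipy, OpenCV 4.12 (cv2) and the standard library are available. Lean on these libraries where they do the work, as an engineer would, in place of code of your own. Each camera call takes 0.05 s, during which the arm holds its last target.

## Task

On the lasting jack, push the sprung heel-rest slide by its upright push plate all the way towards the shoe last, then let it go, so that it springs back and catches halfway on the stop pin. After that, push the upright peg of the lock lever round until the lever lies along the jack against its stop, to lock the setting, and take the hand away. Only push, grip nothing; do not touch the stop pin, and leave the other things on the bench where they are.

Things in the scene. Friction and masses are not known exactly. Their poses are not given: they have to be found in the camera images.
- jack: Lasting jack fixed to the bench: grey base plate 470 x 160 mm, 14 mm thick. Origin on the bench under the slide's centre line; +x is the direction in which the slide is pushed, +y left of it, +z up. The plate spans x=-160 to 310 and y=-110 to 50 mm. A steel bridge (84 mm in y, 20 mm in x, top at z=65 mm) over the slide at x=-5 mm carries the stop pin. The 70 mm behind the push plate are free.
- last_heel (a point): Heel end, at sole height, of the green shoe last fixed to the jack, at x=122, y=0, z=26 mm of the jack. The last is 190 mm long, its toe towards the jack's +x, its top 126 mm above the bench.
- heel_slide (a joint): The steel slide, in m along the jack's +x: 0 = rear rest (start), 0.07 = end stop, its heel pad just short of the last. A spring drives it back (4 N at 0, 8 N at 0.07, 2 to 3 N more in motion or as its catch lifts the pin). The catch passes the pin at 0.035; let go beyond 0.045 it returns within 0.5 s and stays caught at 0.035; let go earlier it goes back to 0.
- push_face (a point): Centre of the rear face of the slide's upright push plate, which moves with the slide; at joint 0 it lies at x=-130, y=0, z=50 mm of the jack. The plate is square to x, 64 mm wide in y, 12 mm thick, from z=17 to 77 mm. Push it in the jack's +x. The point's axes are those of the jack.
- stop_pin: Sprung stop pin, 10 mm steel with a black 20 mm round knob, upright in the bridge at x=-5, y=0 mm of the jack. Origin at the pin's lower end, 36 mm above the bench when it is down; the catch lifts it by about 11 mm in passing. Knob top at 82 mm above the bench when down. It works by itself; not to be touched.
- lock_lever (a joint): Flat lever that turns about an upright axis at lever_pivot, in rad, counterclockwise seen from above: 0 = open (arm points 1.1 rad clockwise from the jack's +x, outwards over the plate's edge), 1.1 = shut against its stop, arm along the jack's +x. It starts somewhere from 0 to 0.3. It stays where it is left; about 1.5 N at the peg moves it.
- lever_peg (a point): Centre of the top of the lever's upright round black peg: 16 mm diameter, its top 63 mm and its foot 28 mm above the bench, 62 mm from the pivot axis. Moves with the lever, its axes are not those of the jack.
- lever_pivot (a point): Axis of the lock lever, at x=-60, y=-72, z=20 mm of the jack.
- glue_jar: Bystander: white-capped jar, 60 mm diameter, 75 mm tall, standing. Origin at the centre of its underside.
- dye_tin: Bystander: metal tin, 60 mm diameter, 70 mm tall, standing. Origin at the centre of its underside.
- tack_box: Bystander: open grey box 80 x 70 x 35 mm. Origin at the centre of its underside.
- hammer: Bystander: hammer 240 mm long, lying along its own x.
- glue_brush: Bystander: brush 170 mm long, lying along its own x.
- heel_block: Bystander: black rubber heel 60 x 62 x 40 mm. Origin at the centre of its underside.
- cord_reel: Bystander: wooden reel 52 mm diameter, 45 mm tall, standing. Origin at the centre of its underside.

How it is judged:
By the outcome, as a careful person would: the job done as asked, in the order asked, and still so for the second after the job is handed in, with the robot touching nothing.
It also fails if it takes over 51 s, if anything falls off the work surface, if the arm or the gripper's body presses on something with over 40 N, if the wrist force passes 120 N, or if a joint passes its speed limit or range.

## Working session

There is one attempt and no reset: what is moved stays moved. The work goes in short steps, Python scripts to look and compute and a tool call to move; the robot and the scene stay as the last step left them, time stands still between calls to the robot, and variables do not carry over. Pictures are saved under pics/ and viewed, and the job is handed in when it is done.

Besides the shell and the picture viewer there is one more tool, called as name(argument=value, ...), one argument or row to a line, values as JSON. servo_tool: Moves the arm, as the interface text tells. Its arguments: {"type":"object","properties":{"angular":{"type":"array","items":{"type":"array","items":{"type":"number"}}},"slide":{"type":"array","items":{"type":"array","items":{"type":"number"}}},"grip":{"type":"array","items":{"type":"number"}}},"required":["angular","slide","grip"]}

```bash
ls; mkdir -p pics; cat > h.py <<'E'
import numpy as np, cv2, pickle
from plant import bot
def K(c):
    f=200/np.tan(np.radians(c["fov_y"])/2); return np.array([[f,0,c["cx"]],[0,f,c["cy"]],[0,0,1]])
def rays(c,uv):
    p=cv2.undistortPoints(np.array(uv,float).reshape(-1,1,2),K(c),np.array(c["dist"],float)).reshape(-1,2)
    d=np.c_[p,np.ones(len(p))]; R=np.array(c["R"]);t=np.array(c["t"])
    return -R.T@t, d@R
def onz(c,uv,z):
    o,d=rays(c,uv); s=(z-o[2])/d[:,2]; return o+d*s[:,None]
def proj(c,X):
    r,_=cv2.Rodrigues(np.array(c["R"],float)); return cv2.projectPoints(np.array(X,float).reshape(-1,1,3),r,np.array(c["t"],float),K(c),np.array(c["dist"],float))[0].reshape(-1,2)
E
python3 - <<'E'
from h import *
o=bot.get_obs(); print(o)
for n in("side","top","wrist"):
    c=bot.capture(n); cv2.imwrite(f"pics/{n}0.png",c["img"]); pickle.dump(c,open(f"{n}0.pkl","wb"))
    print(n,{k:v for k,v in c.items() if k not in("img","range_z")})
E
```

```text
pics
{'time': 0.0, 'joint_positions': array([ 1.00796890e+00,  3.42710871e-01,  1.52500637e+00,  1.67879939e-05,
        1.27538568e+00, -1.45970467e-01]), 'dq': array([ 0.00074132,  0.00024717,  0.00182848, -0.00137201,  0.00049222,
       -0.00167098]), 'tau': array([ 1.79928534e-04, -4.31236553e+01, -2.44225860e+01,  7.17364834e-02,
        5.58151701e-02, -1.13323679e-04]), 'tool_pos': array([212.31271264, 479.71949958, 226.05482609]), 'tcp_rot': array([-3.14010078e+00, -2.35555213e-04,  2.72473062e+00]), 'contact_force': array([ 0.08424896, -0.33374078, -1.34086764]), 'moment': array([-0.00899192, -0.01964708,  0.01233945]), 'grip_width': 91.81899810289877}
side {'fov_y': 52.08581448716876, 'cx': 316.5543884601098, 'cy': 202.61196345686133, 'dist': array([-0.01532988,  0.        ,  0.        ,  0.        ,  0.        ]), 'R': array([[-0.98902625, -0.14769007, -0.00383793],
       [-0.09339256,  0.64512256, -0.75834999],
       [ 0.1144767 , -0.74966961, -0.6518363 ]]), 't': array([558.53526185, 110.32672369, 924.8774981 ])}
top {'fov_y': 47.65097200941476, 'cx': 326.6912374249303, 'cy': 198.6374699349584, 'dist': array([-0.05919793,  0.        ,  0.        ,  0.        ,  0.        ]), 'R': array([[ 0.01074311, -0.99946507,  0.03088937],
       [-0.99647933, -0.01326947, -0.08278206],
       [ 0.08314766, -0.02989128, -0.99608884]]), 't': array([ -3.99749075, 582.0865311 , 939.5481246 ])}
wrist {'fov_y': 59.15381639848099, 'cx': 315.07760409179986, 'cy': 203.47603985809548, 'dist': array([-0.03136491,  0.        ,  0.        ,  0.        ,  0.        ]), 'T_tool_cam': array([[-8.02802885e-05, -9.69251742e-01, -2.46071237e-01,
         6.65021865e+01],
       [ 9.99999884e-01,  3.89691637e-05, -4.79744039e-04,
        -1.63938758e-01],
       [ 4.74581936e-04, -2.46071247e-01,  9.69251627e-01,
        -1.58235317e+02],
       [ 0.00000000e+00,  0.00000000e+00,  0.00000000e+00,
         1.00000000e+00]])}
```

View pics/top0.png

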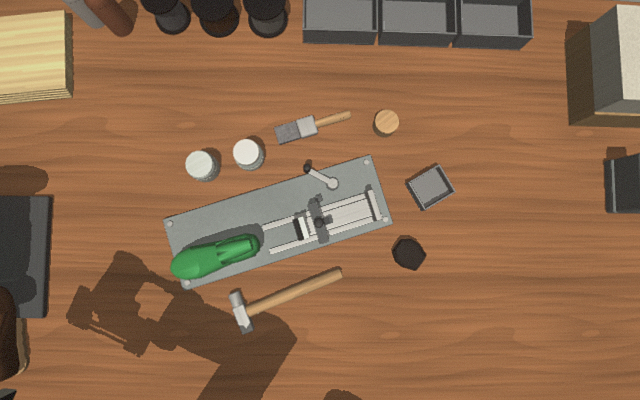

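View pics/side0.png

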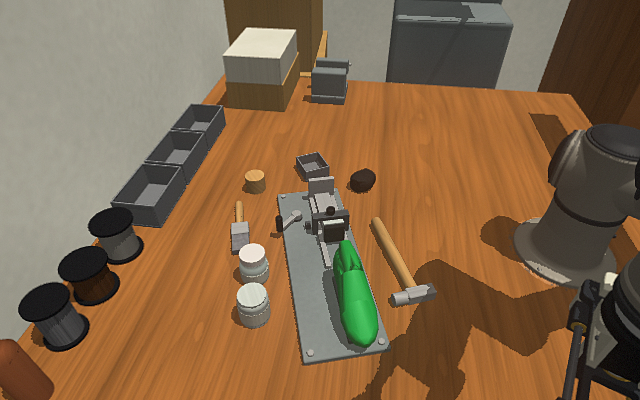

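The top view shows the push plate near (375,205), the pin at (319,221), the lever pivot at (333,183), the peg at (307,168) and the plate corners near (372,156), (392,222), (187,290) and (164,220). Next I'll measure them.

```bash
python3 - <<'E'
from h import *
t=pickle.load(open("top0.pkl","rb"));s=pickle.load(open("side0.pkl","rb"))
a=cv2.resize(t["img"][140:300,150:410],None,fx=3,fy=3,interpolation=cv2.INTER_CUBIC);cv2.imwrite("pics/topc.png",a)
a=cv2.resize(s["img"][150:370,220:420],None,fx=2.7,fy=2.7,interpolation=cv2.INTER_CUBIC);cv2.imwrite("pics/sidec.png",a)
# plate mask: grey
hsv=cv2.cvtColor(t["img"],cv2.COLOR_BGR2HSV)
m=((hsv[...,1]<60)&(hsv[...,2]>60)).astype(np.uint8)|((hsv[...,0]>45)&(hsv[...,0]<80)&(hsv[...,1]>100)).astype(np.uint8)
n,l,st,ce=cv2.connectedComponentsWithStats(m)
i=l[215,200]; print(st[i])
mm=cv2.morphologyEx((l==i).astype(np.uint8),cv2.MORPH_CLOSE,np.ones((15,15)))
cs,_=cv2.findContours(mm,0,1); c=max(cs,key=cv2.contourArea)
r=cv2.approxPolyDP(cv2.convexHull(c),6,True).reshape(-1,2);print(r)
print(onz(t,r,14))
E
```

```text
[  163   155   230   136 16059]
[[370 155]
 [392 223]
 [185 290]
 [171 271]
 [163 219]
 [308 165]]
[[ 679.5103348   -90.58631444   14.        ]
 [ 532.17448768 -138.56624606   14.        ]
 [ 385.32586236  300.01732278   14.        ]
 [ 424.75844136  330.94909496   14.        ]
 [ 534.65304679  351.9498249    14.        ]
 [ 655.37650378   43.90968652   14.        ]]
```

View pics/topc.png

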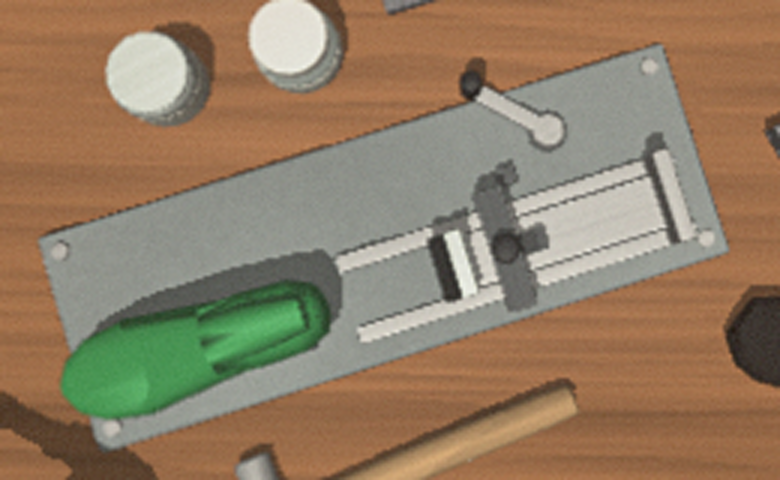

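View pics/sidec.png

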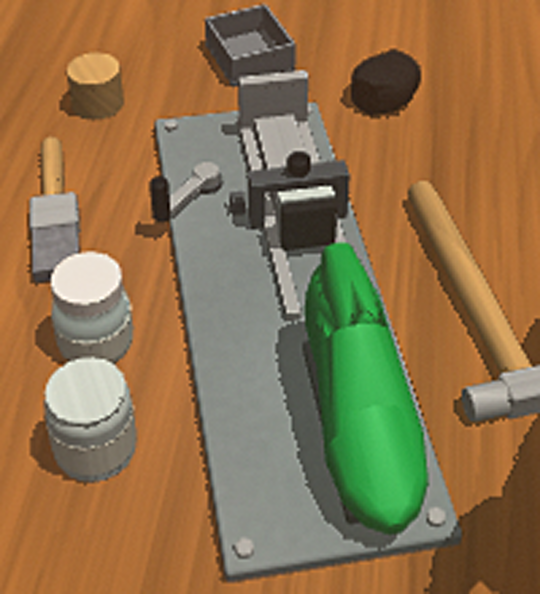

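```bash
cat >> h.py <<'E'
def rigid(A,B):
    A=np.array(A,float)[:,:2];B=np.array(B,float)[:,:2];a=A-A.mean(0);b=B-B.mean(0)
    th=np.arctan2((a[:,0]*b[:,1]-a[:,1]*b[:,0]).sum(),(a*b).sum())
    R=np.array([[np.cos(th),-np.sin(th)],[np.sin(th),np.cos(th)]]);t=B.mean(0)-R@A.mean(0);return th,R,t,(A@R.T+t-B)
E
python3 - <<'E'
from h import *
t=pickle.load(open("top0.pkl","rb"));s=pickle.load(open("side0.pkl","rb"))
M=[[-160,-110],[-160,50],[310,50],[310,-110]]
T=np.array([[663,43],[728,250],[105,448],[40,238]])/3+[150,140]-.33
S=np.array([[157,119],[316,103],[460,535],[225,573]])/2.7+[220,150]-.3
for n,c,uv in(("top",t,T),("side",s,S)):
    P=onz(c,uv,14);th,R,tt,e=rigid(M,P);print(n,np.round(P,1).tolist(),"yaw",np.degrees(th),tt,np.round(e,1).tolist())
    def toJ(X): return (X[:,:2]-tt)@R
    if n=="top":
        print("pivot,peg,knob,plate top ends", np.round(np.r_[toJ(onz(c,np.array([[549,130]])/3+[150,140],28)),toJ(onz(c,np.array([[473,83]])/3+[150,140],63)),toJ(onz(c,np.array([[507,246]])/3+[150,140],82)),toJ(onz(c,np.array([[662,150],[688,238]])/3+[150,140],77))],1).tolist())
    else:
        print("peg,knob,plate", np.round(np.r_[toJ(onz(c,np.array([[160,182]])/2.7+[220,150],63)),toJ(onz(c,np.array([[298,157]])/2.7+[220,150],82)),toJ(onz(c,np.array([[240,76],[307,72]])/2.7+[220,150],77))],1).tolist())
def tri(a,b):
    o1,d1=rays(t,[np.array(a)/3+[150,140]]);o2,d2=rays(s,[np.array(b)/2.7+[220,150]])
    A=np.c_[d1[0],-d2[0]];k=np.linalg.lstsq(A,o2-o1,rcond=None)[0];return np.round([o1+k[0]*d1[0],o2+k[1]*d2[0]],1).tolist()
print("peg",tri([473,83],[160,182]),"knob",tri([507,240],[298,157]))
print("plate end",tri([662,148],[238,75]),tri([690,237],[308,71]))
for n,uv in (("jar",[[148,72]]),("tin",[[288,36]])):print(n,onz(t,np.array(uv)/3+[150,140],73))
E
```

```text
top [[681.7, -92.0, 14.0], [532.2, -139.3, 14.0], [387.4, 300.8, 14.0], [534.6, 351.9, 14.0]] yaw 108.27750996236242 [529.02453235  24.71886669] [[1.9, -0.7], [-0.4, -3.6], [-3.1, 2.6], [1.6, 1.6]]
pivot,peg,knob,plate top ends [[-59.8, -70.4], [-17.2, -113.4], [-5.3, 0.3], [-124.5, -29.8], [-122.8, 31.8]]
side [[680.0, -91.7, 14.0], [531.4, -138.0, 14.0], [386.0, 304.7, 14.0], [535.7, 353.6, 14.0]] yaw 108.03111788576747 [527.9664627   26.54162702] [[2.1, 0.1], [-1.5, -3.1], [-1.5, 1.2], [0.9, 1.8]]
peg,knob,plate [[-15.3, -115.3], [-5.6, -0.3], [-129.8, -29.9], [-125.3, 31.5]]
peg [[642.6, 43.9, 59.4], [643.3, 44.0, 59.5]] knob [[534.4, 19.6, 80.3], [530.2, 19.3, 80.2]]
plate end [[597.3, -83.6, 81.0], [597.7, -83.6, 81.0]] [[538.0, -103.1, 77.6], [536.0, -103.2, 77.5]]
jar [[644.96927536 263.25448691  73.        ]]
tin [[670.87750959 169.43892308  73.        ]]
```

The top and side views agree on the jack pose: yaw 108.15°, origin (528.5, 25.6). The lever is at about 0.33 rad. I'll go to a point above and behind the push plate with the fingers shut, tool x along jack x.

servo_tool(
  angular=[
    [0,0,-48],
    [0,0,-48],
    [0,0,-48],
    [0,0,-48],
    [0,0,-48],
    [0,0,-48],
    [0,0,-48],
    [0,0,-48],
    [0,0,-48],
    [0,0,-48],
  ],
  slide=[
    [367,-611,-40],
    [367,-611,-40],
    [367,-611,-40],
    [367,-611,-40],
    [367,-611,-40],
    [367,-611,-40],
    [367,-611,-40],
    [367,-611,-40],
    [367,-611,-40],
    [367,-611,-40],
  ],
  grip=[-1,-1,-1,-1,-1,-1,-1,-1,-1,-1],
)

```text
time: 0.98
tool_pos: [427.3, 121.5, 203.3]
tcp_rot: [3.141, -0.0, 1.887]
contact_force: [1.0, 0.7, -1.0]
grip_width: 29.8
```

servo_tool(
  angular=[
    [0,0,0],
    [0,0,0],
    [0,0,0],
    [0,0,0],
    [0,0,0],
    [0,0,0],
    [0,0,0],
    [0,0,0],
    [0,0,0],
    [0,0,0],
  ],
  slide=[
    [153,-254,-25],
    [153,-254,-25],
    [153,-254,-25],
    [153,-254,-25],
    [153,-254,-25],
    [153,-254,-25],
    [153,-254,-25],
    [153,-254,-25],
    [153,-254,-25],
    [153,-254,-25],
  ],
  grip=[-1,-1,-1,-1,-1,-1,-1,-1,-1,-1],
)

```text
time: 1.82
tool_pos: [579.1, -130.1, 177.7]
tcp_rot: [-3.14, -0.002, 1.886]
contact_force: [0.3, 0.7, -0.6]
grip_width: 0.4
```

```bash
python3 - <<'E'
from h import *
o=bot.get_obs(); print({k:np.round(o[k],3) for k in("time","tool_pos","tcp_rot","contact_force","grip_width","joint_positions")})
for n in("wrist","side"):
    c=bot.capture(n); cv2.imwrite(f"pics/{n}1.png",c["img"]); c["obs"]=o;pickle.dump(c,open(f"{n}1.pkl","wb"))
E
```

```text
{'time': np.float64(1.817), 'tool_pos': array([ 579.081, -130.147,  177.695]), 'tcp_rot': array([-3.140e+00, -2.000e-03,  1.886e+00]), 'contact_force': array([ 0.281,  0.747, -0.556]), 'grip_width': np.float64(0.364), 'joint_positions': array([-3.500e-01,  5.080e-01,  1.400e+00,  1.000e-03,  1.236e+00,
       -6.660e-01])}
```

View pics/wrist1.png

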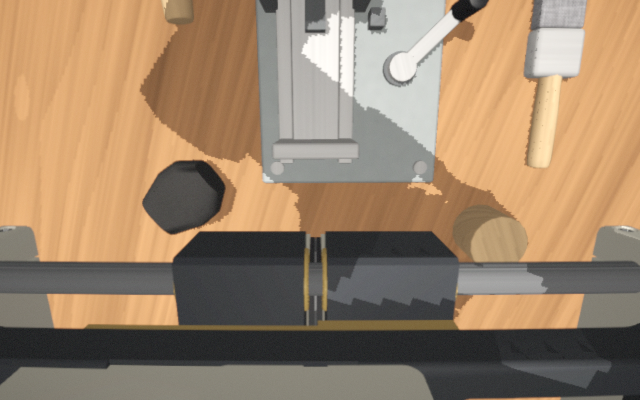

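View pics/side1.png

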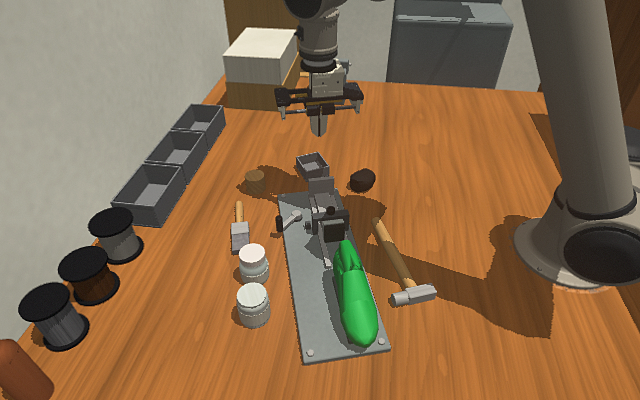

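The wrist view shows the push plate square to the tool at (273–358, 140–157), with the fingers behind it and the heel block and reel clear of the way down. I'll check its position by ray.

```bash
cat >> h.py <<'E'
from scipy.spatial.transform import Rotation as Ro
def wcam(c,o):
    T=np.eye(4);T[:3,:3]=Ro.from_euler("xyz",o["tcp_rot"]).as_matrix();T[:3,3]=o["tool_pos"]
    W=T@np.array(c["T_tool_cam"]);c["R"]=W[:3,:3].T;c["t"]=-W[:3,:3].T@W[:3,3];return c
O=np.array([528.5,25.6]);TH=np.radians(108.15);RJ=np.array([[np.cos(TH),-np.sin(TH)],[np.sin(TH),np.cos(TH)]])
def J(X): return np.round((np.atleast_2d(X)[:,:2]-O)@RJ,1).tolist()
E
python3 - <<'E'
from h import *
c=pickle.load(open("wrist1.pkl","rb"));wcam(c,c["obs"])
print("plate top rear",J(onz(c,[[275,158],[358,157]],77)),"front",J(onz(c,[[276,141],[357,140]],77)))
print("pivot",J(onz(c,[[401,67]],28)),"tcp",J(c["obs"]["tool_pos"]), "peg top",J(onz(c,[[470,4]],63)))
print("corners",J(onz(c,[[263,182],[433,182]],14)))
print("box",J(onz(pickle.load(open("top0.pkl","rb")),[[408,183],[438,165],[454,187],[422,210]],35)))
E
```

```text
plate top rear [[-128.8, 30.7], [-128.1, -30.3]] front [[-116.4, 29.6], [-115.8, -29.2]]
pivot [[-59.5, -69.8]] tcp [[-163.8, 0.5]] peg top [[-21.0, -108.8]]
corners [[-158.6, 49.8], [-158.7, -108.4]]
box [[-212.7, -23.3], [-287.0, -40.8], [-304.9, 14.4], [-223.1, 40.3]]
```

servo_tool(
  angular=[
    [0,0,0],
    [0,0,0],
    [0,0,0],
    [0,0,0],
    [0,0,0],
    [0,0,0],
  ],
  slide=[
    [0,0,-35],
    [0,0,-70],
    [0,0,-105],
    [0,0,-132],
    [0,0,-132],
    [0,0,-132],
  ],
  grip=[-1,-1,-1,-1,-1,-1],
)

```text
time: 2.42
tool_pos: [579.0, -129.0, 46.3]
tcp_rot: [-3.14, -0.002, 1.889]
contact_force: [-0.0, 0.4, 0.3]
grip_width: 0.9
```

servo_tool(
  angular=[
    [0,0,0],
    [0,0,0],
    [0,0,0],
    [0,0,0],
    [0,0,0],
    [0,0,0],
    [0,0,0],
    [0,0,0],
    [0,0,0],
    [0,0,0],
  ],
  slide=[
    [-4,12,0],
    [-7,21,0],
    [-9.5,29,0],
    [-12,37,0],
    [-15,45,0],
    [-17,52,0],
    [-19.5,60,0],
    [-22,67,0],
    [-24,73,0],
    [-24,73,0],
  ],
  grip=[-1,-1,-1,-1,-1,-1,-1,-1,-1,-1],
)

```text
time: 3.25
tool_pos: [556.9, -57.4, 48.9]
tcp_rot: [3.138, 0.004, 1.889]
contact_force: [1.2, -7.3, 3.2]
grip_width: 0.4
```

```bash
python3 - <<'E'
from h import *
o=bot.get_obs();print(J(o["tool_pos"]),o["contact_force"])
for n in("wrist","side"):
    c=bot.capture(n); cv2.imwrite(f"pics/{n}2.png",c["img"] if n=="wrist" else cv2.resize(c["img"][50:330,200:480],None,fx=2,fy=2))
E
```

```text
[[-87.8, -1.1]] [ 1.18879419 -7.27716453  3.21557961]
```

View pics/side2.png

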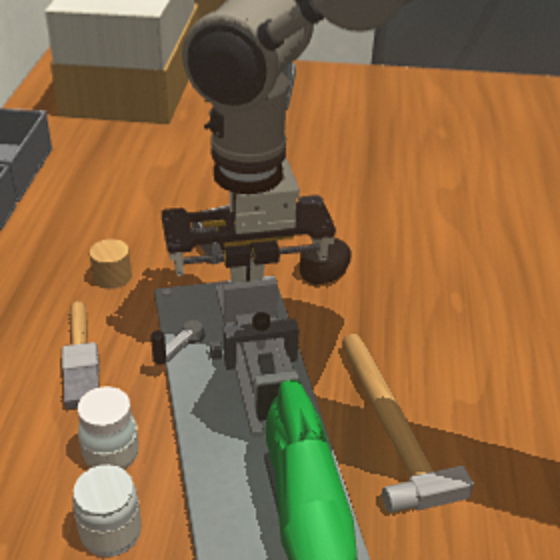

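View pics/wrist2.png

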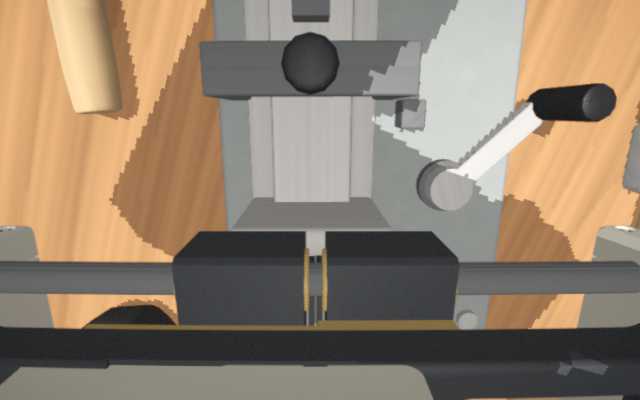

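The slide is moving at about 7 N, with the hand square to the plate. I'll continue in smaller steps.

servo_tool(
  angular=[
    [0,0,0],
    [0,0,0],
    [0,0,0],
    [0,0,0],
  ],
  slide=[
    [-1.5,5,0],
    [-3,10,0],
    [-4.5,14,0],
    [-4.5,14,0],
  ],
  grip=[-1,-1,-1,-1],
)

```text
time: 3.68
tool_pos: [552.4, -43.9, 48.9]
tcp_rot: [3.138, 0.004, 1.888]
contact_force: [-0.5, -7.2, 3.5]
grip_width: 0.1
```

servo_tool(
  angular=[
    [0,0,0],
    [0,0,0],
    [0,0,0],
  ],
  slide=[
    [-1,3,0],
    [-1,3,0],
    [-1,3,0],
  ],
  grip=[-1,-1,-1],
)

```text
time: 3.93
tool_pos: [551.6, -41.4, 48.9]
tcp_rot: [3.138, 0.005, 1.888]
contact_force: [0.4, -8.0, 3.5]
grip_width: 0.3
```

servo_tool(
  angular=[
    [0,0,0],
    [0,0,0],
    [0,0,0],
  ],
  slide=[
    [-0.7,2,0],
    [-0.7,2,0],
    [-0.7,2,0],
  ],
  grip=[-1,-1,-1],
)

```text
time: 4.18
tool_pos: [551.6, -41.3, 49.0]
tcp_rot: [3.137, 0.007, 1.888]
contact_force: [2.2, -16.5, 2.1]
grip_width: 0.6
```

servo_tool(
  angular=[
    [0,0,0],
    [0,0,0],
    [0,0,0],
  ],
  slide=[
    [-0.5,1.5,0],
    [-0.5,1.5,0],
    [-0.5,1.5,0],
  ],
  grip=[-1,-1,-1],
)

```text
time: 4.43
tool_pos: [551.6, -41.2, 49.1]
tcp_rot: [3.137, 0.01, 1.888]
contact_force: [1.9, -22.3, 1.2]
grip_width: 0.4
```

```bash
python3 - <<'E'
from h import *
o=bot.get_obs();print(J(o["tool_pos"]),o["contact_force"])
for n in("wrist","top"):
    c=bot.capture(n); cv2.imwrite(f"pics/{n}3.png",c["img"] if n=="wrist" else cv2.resize(c["img"][140:300,150:410],None,fx=3,fy=3))
E
```

```text
[[-70.7, -1.2]] [  1.86797174 -22.32020675   1.17738409]
```

View pics/top3.png

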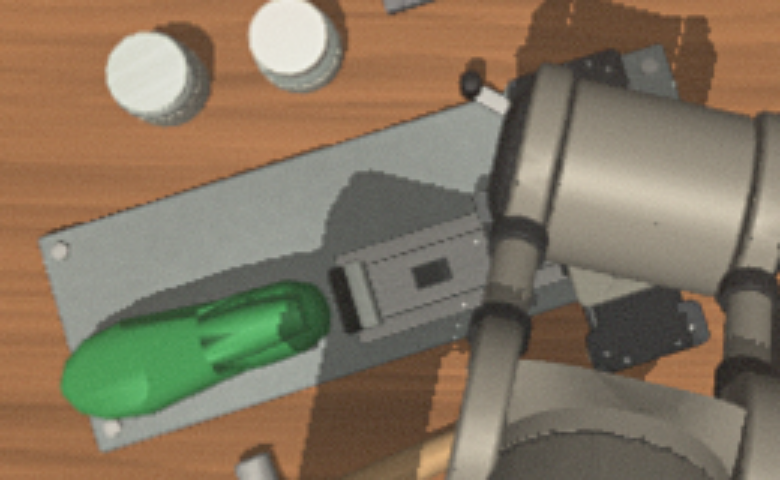

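The heel pad at (345,300) is just short of the last at (325,315), the force has risen to 22 N and nothing moves further, so the slide is at its end stop. I'll release it quickly.

servo_tool(
  angular=[
    [0,0,0],
    [0,0,0],
    [0,0,0],
    [0,0,0],
    [0,0,0],
    [0,0,0],
    [0,0,0],
    [0,0,0],
    [0,0,0],
    [0,0,0],
  ],
  slide=[
    [12,-38,0],
    [24,-76,0],
    [31,-96,0],
    [31,-96,0],
    [31,-96,35],
    [31,-96,70],
    [31,-96,105],
    [31,-96,125],
    [31,-96,125],
    [31,-96,125],
  ],
  grip=[-1,-1,-1,-1,-1,-1,-1,-1,-1,-1],
)

```text
time: 5.37
tool_pos: [580.4, -131.7, 173.6]
tcp_rot: [3.138, 0.002, 1.888]
contact_force: [0.5, 0.8, -0.5]
grip_width: 0.3
```

```bash
python3 - <<'E'
from h import *
o=bot.get_obs();print(o["tool_pos"],J(o["tool_pos"]),o["contact_force"])
for n in("wrist","top"):
    c=bot.capture(n); c["obs"]=o;pickle.dump(c,open(f"{n}4.pkl","wb")); cv2.imwrite(f"pics/{n}4.png",c["img"] if n=="wrist" else cv2.resize(c["img"][140:300,150:410],None,fx=3,fy=3))
E
```

```text
[ 580.37763093 -131.7363582   173.59593119] [[-165.7, -0.3]] [ 0.49084743  0.76857104 -0.51860803]
```

View pics/top4.png

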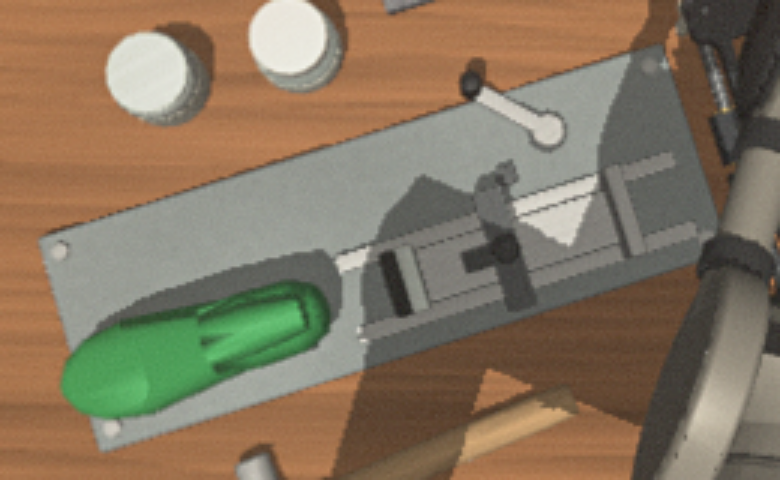

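View pics/wrist4.png

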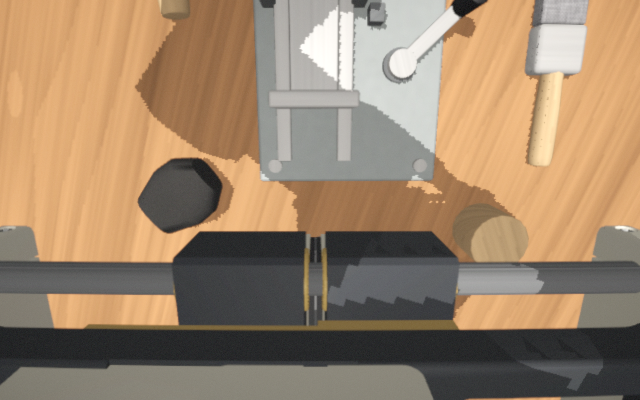

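```bash
python3 - <<'E'
from h import *
c=pickle.load(open("wrist4.pkl","rb"));wcam(c,c["obs"])
print("plate top rear",J(onz(c,[[271,107],[358,106]],77)))
t=pickle.load(open("top4.pkl","rb"))
f=lambda a:np.array(a)/3+[150,140]-.33
print("peg",J(onz(t,f([[472,83]]),63)),"pivot",J(onz(t,f([[549,130]]),28)))
print("brush",J(onz(t,[[276,132],[283,144],[318,134],[312,115]],12)))
for p in([-19,-165],[0,-105]): print(O+RJ@np.array(p))
E
```

```text
plate top rear [[-94.9, 31.0], [-94.2, -29.8]]
peg [[-16.9, -114.7]] pivot [[-60.1, -71.6]]
brush [[22.7, -216.7], [15.9, -186.7], [-63.4, -185.4], [-63.5, -229.7]]
[691.20891187  58.94381498]
[628.27564661  58.30810823]
```

The slide measures 34–35 mm in the wrist view, so it's caught. The peg is at jack (-17,-114.5). I'll move over to its outer side and go down.

servo_tool(
  angular=[
    [0,0,0],
    [0,0,0],
    [0,0,0],
    [0,0,0],
    [0,0,0],
    [0,0,0],
    [0,0,0],
    [0,0,0],
    [0,0,0],
    [0,0,0],
  ],
  slide=[
    [102,191,0],
    [102,191,0],
    [102,191,0],
    [102,191,0],
    [102,191,0],
    [102,191,0],
    [102,191,0],
    [102,191,-30],
    [102,191,-60],
    [102,191,-60],
  ],
  grip=[-1,-1,-1,-1,-1,-1,-1,-1,-1,-1],
)

```text
time: 6.3
tool_pos: [677.2, 56.6, 104.0]
tcp_rot: [-3.129, -0.004, 1.886]
contact_force: [-1.6, 0.1, -1.4]
grip_width: 0.4
```

```bash
python3 - <<'E'
from h import *
o=bot.get_obs();print(o["tool_pos"],J(o["tool_pos"]),o["contact_force"])
for n in("side","wrist"):
    c=bot.capture(n); cv2.imwrite(f"pics/{n}5.png",c["img"])
E
```

```text
[677.22937217  56.63303828 103.99006444] [[-16.8, -151.0]] [-1.633302    0.10281063 -1.35753948]
```

View pics/side5.png

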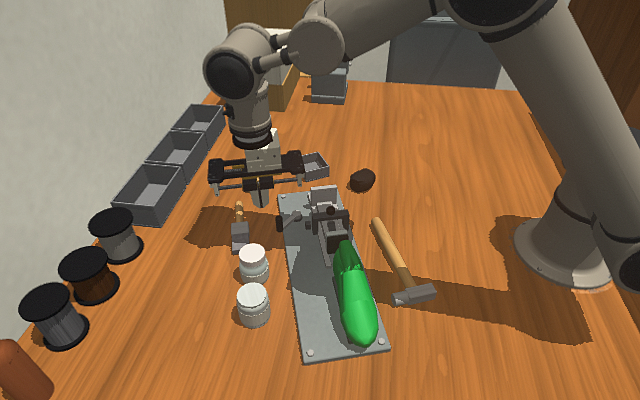

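View pics/wrist5.png

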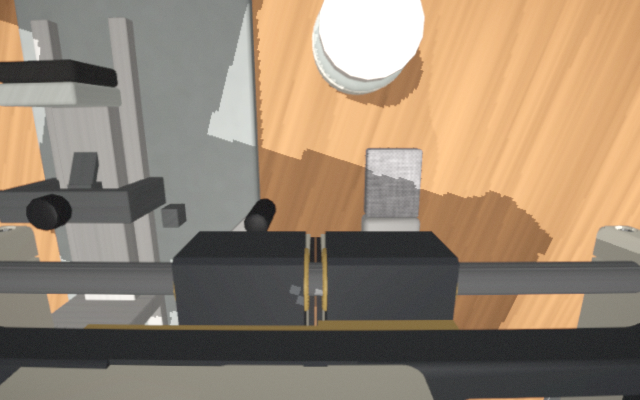

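The side view shows the fingers at (260,195), outside the peg at (280,223) and above the brush. I'll lower to z≈46.

servo_tool(
  angular=[
    [0,0,0],
    [0,0,0],
    [0,0,0],
    [0,0,0],
    [0,0,0],
  ],
  slide=[
    [0,0,0],
    [0,0,-30],
    [0,0,-50],
    [0,0,-68],
    [0,0,-68],
  ],
  grip=[-1,-1,-1,-1,-1],
)

```text
time: 6.82
tool_pos: [680.7, 57.4, 41.6]
tcp_rot: [-3.138, -0.001, 1.886]
contact_force: [-1.0, -0.2, -1.1]
grip_width: 0.4
```

```bash
python3 - <<'E'
from h import *
o=bot.get_obs();print(o["tool_pos"],J(o["tool_pos"]),o["contact_force"],o["tcp_rot"])
c=bot.capture("side"); cv2.imwrite(f"pics/side6.png",cv2.resize(c["img"][130:290,180:380],None,fx=3.5,fy=3.5))
E
```

```text
[680.6959318   57.43090164  41.56956573] [[-17.2, -154.5]] [-0.96504291 -0.15294925 -1.14343425] [-3.13816337e+00 -1.14261650e-03  1.88645900e+00]
```

View pics/side6.png

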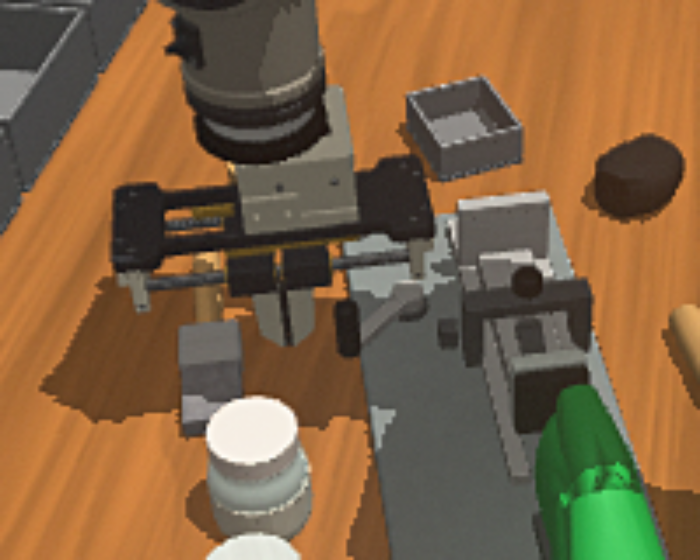

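The fingers are beside the peg. If I pushed like this, the 190 mm body would end up above the stop pin knob. I'll turn the tool -90° about z so the body lies along the jack, away from the pin.

servo_tool(
  angular=[
    [0,0,-70],
    [0,0,-70],
    [0,0,-70],
    [0,0,-70],
    [0,0,-70],
    [0,0,-70],
    [0,0,-70],
    [0,0,-70],
    [0,0,-70],
    [0,0,-70],
  ],
  slide=[
    [0,0,0],
    [0,0,0],
    [0,0,0],
    [0,0,0],
    [0,0,0],
    [0,0,0],
    [0,0,0],
    [0,0,0],
    [0,0,0],
    [0,0,0],
  ],
  grip=[-1,-1,-1,-1,-1,-1,-1,-1,-1,-1],
)

```text
time: 7.7
tool_pos: [683.8, 57.6, 46.9]
tcp_rot: [3.138, -0.004, 0.659]
contact_force: [0.2, -0.0, -0.9]
grip_width: 0.2
```

servo_tool(
  angular=[
    [0,0,-20],
    [0,0,-20],
    [0,0,-20],
    [0,0,-20],
    [0,0,-20],
  ],
  slide=[
    [0,0,0],
    [0,0,0],
    [0,0,0],
    [0,0,0],
    [0,0,0],
  ],
  grip=[-1,-1,-1,-1,-1],
)

```text
time: 8.12
tool_pos: [683.3, 57.8, 45.9]
tcp_rot: [3.14, -0.004, 0.319]
contact_force: [0.6, 0.1, -0.7]
grip_width: 0.4
```

```bash
python3 - <<'E'
from h import *
o=bot.get_obs();print(o["tool_pos"],J(o["tool_pos"]),o["contact_force"],o["tcp_rot"],o["joint_positions"])
print(RJ)
E
```

```text
[683.33012709  57.7576971   45.94754178] [[-17.7, -157.1]] [ 0.56480948  0.13010651 -0.74641509] [ 3.14019324 -0.00350766  0.31919429] [-2.72580432e-02  7.97603927e-01  1.24017751e+00 -1.40478008e-04
  1.10003679e+00  1.22440992e+00]
[[-0.31150579 -0.95024425]
 [ 0.95024425 -0.31150579]]
```

servo_tool(
  angular=[
    [0,0,0],
    [0,0,0],
    [0,0,0],
    [0,0,0],
    [0,0,0],
    [0,0,0],
    [0,0,0],
    [0,0,0],
  ],
  slide=[
    [-12,-4,0],
    [-24,-8,0],
    [-31,-7,0],
    [-36,-6.5,0],
    [-40,-6,0],
    [-45,-5,0],
    [-49,-4.5,0],
    [-49,-4.5,0],
  ],
  grip=[-1,-1,-1,-1,-1,-1,-1,-1],
)

```text
time: 8.78
tool_pos: [633.8, 55.1, 45.1]
tcp_rot: [-3.142, -0.003, 0.321]
contact_force: [0.8, 1.3, 0.2]
grip_width: -0.1
```

```bash
python3 - <<'E'
from h import *
o=bot.get_obs();print(o["tool_pos"],J(o["tool_pos"]),o["contact_force"],o["tcp_rot"])
c=bot.capture("side"); cv2.imwrite(f"pics/side7.png",cv2.resize(c["img"][130:290,180:380],None,fx=3.5,fy=3.5))
E
```

```text
[633.78281907  55.13526098  45.06340603] [[-4.7, -109.2]] [0.7595236  1.29125048 0.19618064] [-3.14154399 -0.0033909   0.32076264]
```

View pics/side7.png

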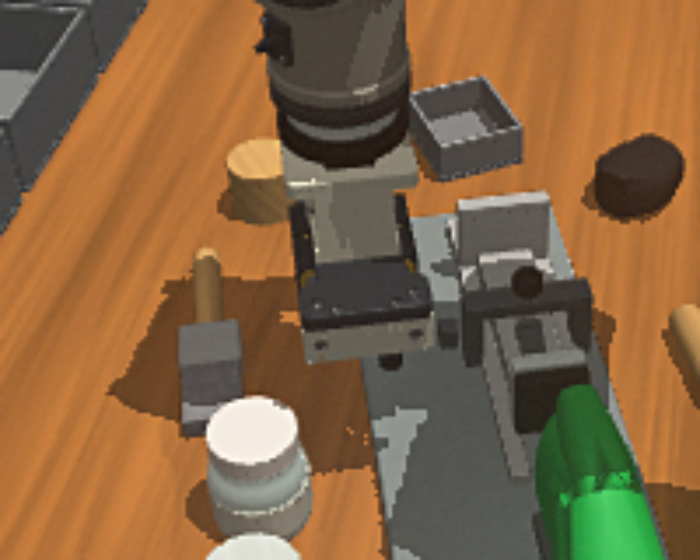

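The peg is moving with the hand and now shows at (392,360). I'll keep pushing towards the stop.

servo_tool(
  angular=[
    [0,0,0],
    [0,0,0],
    [0,0,0],
    [0,0,0],
    [0,0,0],
  ],
  slide=[
    [-4,0,0],
    [-8,0,0],
    [-12,0.4,0],
    [-15,0.4,0],
    [-15,0.4,0],
  ],
  grip=[-1,-1,-1,-1,-1],
)

```text
time: 9.25
tool_pos: [617.1, 53.4, 43.4]
tcp_rot: [3.142, 0.001, 0.316]
contact_force: [0.8, 0.0, -0.4]
grip_width: 0.2
```

servo_tool(
  angular=[
    [0,0,0],
    [0,0,0],
    [0,0,0],
  ],
  slide=[
    [-2,-0.5,0],
    [-3.5,-1,0],
    [-3.5,-1,0],
  ],
  grip=[-1,-1,-1],
)

```text
time: 9.5
tool_pos: [614.3, 52.9, 43.3]
tcp_rot: [-3.141, 0.0, 0.316]
contact_force: [0.6, 1.0, 0.4]
grip_width: 0.8
```

servo_tool(
  angular=[
    [0,0,0],
    [0,0,0],
    [0,0,0],
  ],
  slide=[
    [-2,-0.7,0],
    [-2,-0.7,0],
    [-2,-0.7,0],
  ],
  grip=[-1,-1,-1],
)

```text
time: 9.75
tool_pos: [614.1, 52.7, 43.5]
tcp_rot: [3.141, -0.004, 0.316]
contact_force: [6.5, 3.5, -3.8]
grip_width: 0.5
```

```bash
python3 - <<'E'
from h import *
o=bot.get_obs();print(o["tool_pos"],J(o["tool_pos"]),o["contact_force"],o["tcp_rot"])
for n in("side","wrist"):
    c=bot.capture(n); cv2.imwrite(f"pics/{n}8.png",c["img"] if n=="wrist" else cv2.resize(c["img"][130:290,180:380],None,fx=3.5,fy=3.5))
E
```

```text
[614.10934505  52.73452383  43.48918071] [[-0.9, -89.8]] [ 6.54727632  3.54594956 -3.79323654] [ 3.14124423 -0.00379345  0.31605541]
```

View pics/side8.png

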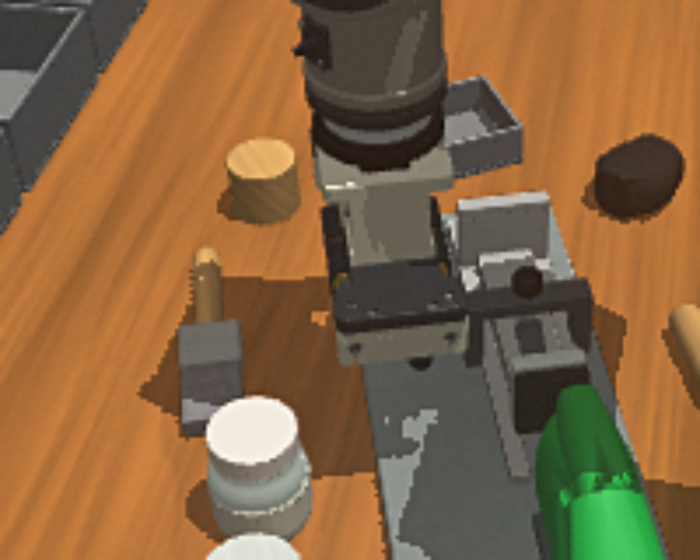

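The hand has stopped and the force has risen to about 7.5 N, at the expected stop position. I'll give one more small nudge, then back off and look.

servo_tool(
  angular=[
    [0,0,0],
    [0,0,0],
    [0,0,0],
  ],
  slide=[
    [-1.5,-0.5,0],
    [-1.5,-0.5,0],
    [-1.5,-0.5,0],
  ],
  grip=[-1,-1,-1],
)

```text
time: 10.1
tool_pos: [613.9, 52.6, 43.6]
tcp_rot: [3.141, -0.007, 0.316]
contact_force: [11.8, 5.2, -5.2]
grip_width: 0.7
```

servo_tool(
  angular=[
    [0,0,0],
    [0,0,0],
    [0,0,0],
    [0,0,0],
    [0,0,0],
    [0,0,0],
    [0,0,0],
    [0,0,0],
    [0,0,0],
    [0,0,0],
  ],
  slide=[
    [15,5,0],
    [40,13,0],
    [62,20,0],
    [62,20,0],
    [62,20,35],
    [62,20,70],
    [62,20,105],
    [62,20,130],
    [62,20,130],
    [62,20,130],
  ],
  grip=[-1,-1,-1,-1,-1,-1,-1,-1,-1,-1],
)

```text
time: 10.93
tool_pos: [673.1, 71.3, 175.0]
tcp_rot: [3.14, -0.002, 0.316]
contact_force: [0.0, 0.1, -0.1]
grip_width: 0.5
```

```bash
python3 - <<'E'
from h import *
o=bot.get_obs();print(o["tool_pos"],J(o["tool_pos"]),o["contact_force"])
for n in("side","top"):
    c=bot.capture(n); pickle.dump(c,open(f"{n}9.pkl","wb")); cv2.imwrite(f"pics/{n}9.png",cv2.resize(c["img"][140:300,150:410],None,fx=3,fy=3,interpolation=cv2.INTER_CUBIC))
E
```

```text
[673.10686958  71.33052668 175.01248748] [[-1.6, -151.7]] [ 0.01902403  0.07589675 -0.07905387]
```

View pics/side9.png

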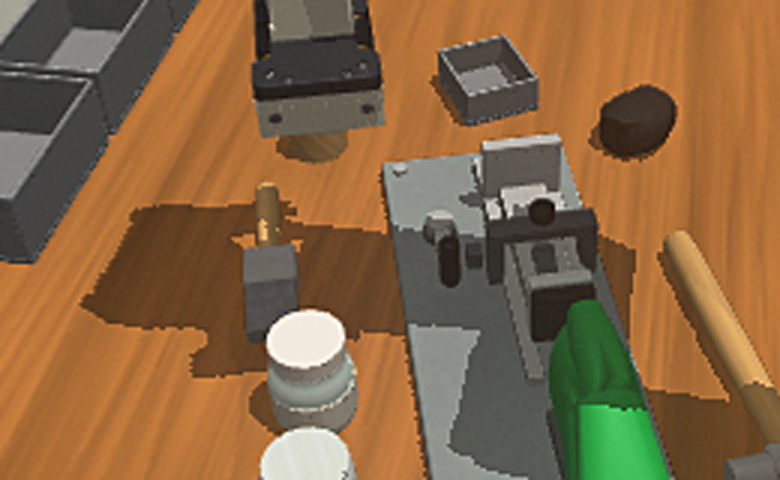

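View pics/top9.png

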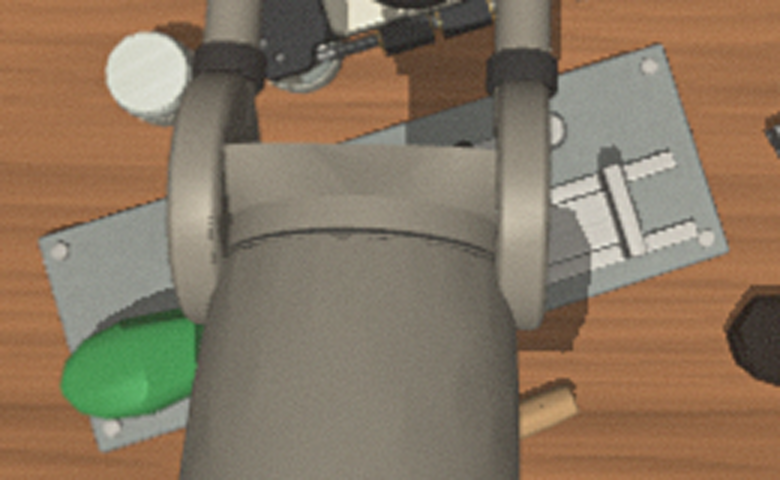

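The side view shows the lever along the jack, with the peg top at crop (449,240). I'll move the arm aside so I can check from the top camera.

servo_tool(
  angular=[
    [0,0,0],
    [0,0,0],
    [0,0,0],
    [0,0,0],
    [0,0,0],
    [0,0,0],
    [0,0,0],
    [0,0,0],
    [0,0,0],
    [0,0,0],
  ],
  slide=[
    [0,0,30],
    [-30,-300,60],
    [-30,-300,60],
    [-30,-300,60],
    [-30,-300,60],
    [-30,-300,60],
    [-30,-300,60],
    [-30,-300,60],
    [-30,-300,60],
    [-30,-300,60],
  ],
  grip=[-1,-1,-1,-1,-1,-1,-1,-1,-1,-1],
)

```text
time: 11.87
tool_pos: [641.4, -232.4, 231.1]
tcp_rot: [-3.14, 0.003, 0.311]
contact_force: [0.4, 0.3, -0.6]
grip_width: 0.6
```

```bash
python3 - <<'E'
from h import *
o=bot.get_obs();print(o["time"],o["tool_pos"],o["contact_force"])
for n in("side","top"):
    c=bot.capture(n); pickle.dump(c,open(f"{n}10.pkl","wb")); cv2.imwrite(f"pics/{n}10.png",cv2.resize(c["img"][100:300,150:450],None,fx=2.6,fy=2.6,interpolation=cv2.INTER_CUBIC))
s=pickle.load(open("side9.pkl","rb"))
print("peg side",J(onz(s,np.array([[449,240]])/3+[150,140],63)))
E
```

```text
11.8667 [ 641.42756455 -232.35010276  231.12418421] [ 0.37191038  0.26221679 -0.58771208]
peg side [[1.9, -70.9]]
```

View pics/top10.png

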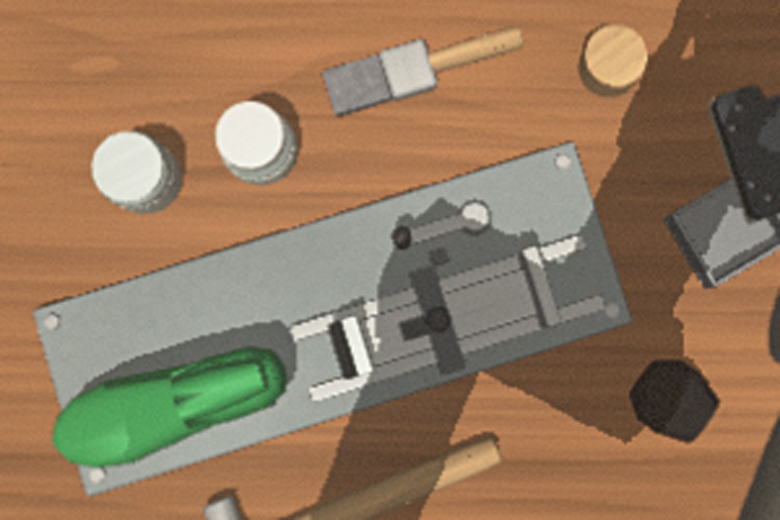

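```bash
python3 - <<'E'
from h import *
t=pickle.load(open("top10.pkl","rb"));t0=pickle.load(open("top0.pkl","rb"))
f=lambda a:np.array(a)/2.6+[150,100]-.3
a=np.array(J(onz(t,f([[401,236]]),63))[0]);b=np.array(J(onz(t,f([[476,215]]),28))[0]);d=a-b
print("peg",a,"pivot",b,"deg",np.degrees(np.arctan2(d[1],d[0])),"plate top",J(onz(t,f([[525,249],[556,325]]),77)))
# bystander change
d=cv2.absdiff(t["img"],t0["img"]).max(2)
for n,(x0,x1,y0,y1) in {"jars":(180,270,130,190),"brush":(270,355,108,146),"reel":(370,402,105,138),"heel":(388,428,235,272),"hammerhead":(225,258,285,335)}.items(): print(n,(d[y0:y1,x0:x1]>50).mean())
bot.close_job()
E
```

```text
peg [  3.3 -71. ] pivot [-60.8 -72.8] deg 1.6085071389658148 plate top [[-85.2, -31.3], [-90.1, 32.0]]
jars 0.0
brush 0.0
reel 0.052083333333333336
heel 0.14527027027027026
hammerhead 0.28
the job is handed in; nothing more can be done
```

The job is done and handed in, after about 12 s of the 51 s allowed. I only pushed, with the fingers shut.

**Slide:** I pushed it by the push plate to its end stop. It stopped moving while the force rose to 22 N, with the heel pad just short of the last. Then I let it go quickly. The wrist camera put the sprung-back slide at about 34–35 mm, so it is caught at halfway. The last top picture still shows it there, and my rougher reading from that picture agrees to within several mm.

**Lever:** I then pushed the peg round until it met its stop. The hand stopped moving and the force rose to about 13 N. After the hand came away, the peg measured (2, -71) mm from the side camera and (3, -71) mm from the top camera, against an expected (2, -72) mm. The lever lies within about 1.6° of the jack's x axis, which is within measuring error.

**Other things:**
- **Stop pin:** I didn't touch it. I turned the gripper before the lever push so its body stayed away from the pin knob.
- **Jars and brush:** no change between the first and last pictures.
- **Reel, heel block and hammer head:** the picture comparison flagged changes of 5%, 15% and 28%. I put these down to the arm's moving shadow, as the hand never went near them low down. The reel and heel block looked in place; the hammer head is mostly outside the last picture I viewed.
- **Tack box:** not compared by numbers; partly hidden by the gripper in the last picture.

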